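# Wind a panel out of the feeder and tote it

## Robot

A 6-joint arm with a two-finger parallel gripper is mounted at the origin on the work surface. World frame = base frame: x ahead of the robot, y to its left, z up, the work surface at z = 0. Lengths are in m, angles in rad, forces in N, time in s.
With the tool pointing down it reaches from about 0.375 to 0.9 m from the base axis. Payload 3.1 kg.
Tool frame: the origin (TCP) lies midway between the tips of the shut fingers; the grasp point (between the pads) lies 19 mm behind it; z points along the fingers, y is the line along which they close (so a half turn about z gives the same grasp; the last joint's range is limited). The gripper opens to 87 mm and grips with 3 to 60 N. Pads are 19 mm wide; open, the fingers measure 117 mm over their backs; the gripper's body (75 mm by 190 mm) begins 51 mm behind the grasp point.
Start: joints at [1.141, 0.527, 1.433, -0, 1.181, -0.178], TCP at [0.155, 0.605, 0.223] pointing down, gripper open.
Joint ranges: [-3.08, 3.08], [-0.75, 2.2], [0.22, 2.44], [-1.43, 4.57], [0, 2.65], [-2.85, 2.85]. Speed limits (rad/s): [2.79, 2.79, 3.14, 3.14, 3.14, 3.14].

## Interface

Orientations are given as a unit quaternion [x, y, z, w].
In Python, from rig import robot gives the robot as it stands. The module is installed in compiled form; this text tells all that it offers.
- The arm moves only by the tool play_rows, never from a script. Its arguments are lists of equal length, an entry for each row: "gripper": the closure, from -1 (fully open) to 1 (shut); "delta_pos": the shift along the tool's x, y, z in cm, a list of three; "turn": the turn, a rotation vector about the tool's x, y, z in rad, a list of three. A call has 1 to 12 rows; each row is the pose to reach, as a shift and turn from the pose commanded when the call began, along the tool's axes at that moment; what a row does not reach only later rows make up. A row lasts 1/8 s, in which the tool goes at most 62.5 mm and 10.7 degrees, less where a joint would pass 70% of its speed; a pose out of reach is approached as far as the arm can. A call with a gripper value outside its range is refused whole. The fingers move at their own pace and stop on an object; "squeeze" is the grip in N (left out, the last holds). Time passes only in rows, so rows that repeat a pose let the fingers close. It gives the time, the measured TCP pose, the force, the opening and the grip force at its end, in the units of the state.
- robot.get_obs(): the state, without advancing time (a new reading comes with each control period).
- robot.camera(name): name is "side" or "top"; returns a dict with "color" (384x512x3 uint8, red, green, blue), "vfov" (degrees; the focal length in pixels is half the picture's height over the tangent of half this angle, whatever the lens; pixels are square), "cx", "cy" (the principal point, pixels), "k1" (the pictures are not rectified: a ray, as slopes to the right and down, at radius r is drawn at 1 + k1 r^2 times it, then the intrinsics apply), "R" (3x3) and "t" (3): a world point X has camera coordinates R X + t. Camera axes: x right, y down, z forward; pixel columns grow to the right and rows downward; lengths in m; the calibration is good to about 2 mm. A picture is of the moment at which its call begins. There is no depth.
- robot.hand_in(): hands the job in; it is judged then, once.
The state is a dict: "time": time; "q": joint angles; "joint_velocities": joint speeds; "joint_torque": joint torques, N m; "position": TCP position; "tool_rot": TCP orientation; "ft_force": force on the tool from outside, world axes, zero at the start; "moment": the same for the moment, N m; "grip_width": finger opening in m; "grip_force": force on a finger pad.
Only numpy, scipy, OpenCV 4.12 (cv2) and the standard library are available. Lean on these libraries where they do the work, as an engineer would, in place of code of your own. Each camera call takes 0.05 s, during which the arm holds its last target. There are 200 camera calls.

## Task

Wind the two-knob hand crank on top of the feeder clockwise (seen from above) until the machine has pushed the wooden panel completely out and it lies flat in the catch tray; the yellow guard covers part of the crank's circle, so let go and take the other knob as they come round. Then lift the panel out of the tray and set it down, not dropped, flat on the floor of the blue tote. Leave the glue bottle, the stack of panels and the mallet where they are.

Things in the scene. Friction and masses are not known exactly. Their poses are not given: they have to be found in the camera images.
- feeder: Hand-wound panel feeder, fixed. Origin: underside, on the channel's middle line. Its y axis points from the outfeed back into the machine. Grey body with blue cover: x -100 to 100, y -30 to 205 mm, top 80 mm high. A channel along y, 50 mm wide, floor 20 mm high, ceiling 60 mm, opens at y = -30 mm (outfeed mouth) above the catch tray.
- guard (a point): Middle of the front edge of the yellow guard's roof, 162 mm above the bench, at feeder x = 0, y = 140 mm. The guard is a hood from the cover up to here, feeder x -100 to 100, y 140 to 205 mm, open only on its -y side; the knobs pass under it, fingers cannot.
- crank_axis (a point): On the crank's upright axis at the knobs' mid height: 130 mm above the bench, at feeder x = 0, y = 100 mm.
- knob_a (a point): Centre of the red crank knob: an upright cylinder 26 mm in diameter, 44 mm tall (106 to 150 mm above the bench), freely spinning on its pin, 65 mm from the crank axis; the crank bar below it is 24 mm wide and its top is 104 mm above the bench.
- knob_b (a point): Centre of the black crank knob, of the same size, on the other end of the bar.
- crank (a joint): Angle turned by the crank (rad), growing clockwise seen from above; 0 to 13.4, hard stop at 13.4. At 0 the red knob lies towards feeder +x. Starts at 0 to 1.3. Each radian drives the pusher 14 mm towards the outfeed; its face is at feeder y = 125 mm at 0 and reaches the outfeed mouth at 11.1. The crank stays where it is left and resists with 2 to 4 N at a knob.
- tray (a point): Middle of the open catch tray's floor (inside x -74 to 74, y -194 to -30 mm in the feeder's frame, wall tops 34 mm high; this point: feeder x = 0, y = -112 mm, 12 mm above the bench).
- panel: Loose wooden panel with comb-cut ends, 110 mm long (its y), 46 mm wide (its x), 18 mm thick, 100 g. Origin: centre of its underside. It starts hidden in the feeder's channel, ahead of the pusher, its length along the channel.
- tote: Blue open tote, loose, 0.9 kg, 200 mm (its x) by 160 mm (its y) by 60 mm high, walls and floor 5 mm. Origin: centre of its underside.
- glue: Bystander: glue bottle, 60 mm in diameter, 150 mm tall, standing.
- stack: Bystander: stack of panels, 46 by 110 by 72 mm high.
- mallet: Bystander: rubber mallet, 220 mm long, lying on the bench.

How it is judged:
By the outcome, as a careful person would: the job done as asked, in the order asked, and still so for the second after the job is handed in, with the robot touching nothing.
It also fails if it takes over 72 s, if anything falls off the work surface, if the arm or the gripper's body presses on something with over 40 N, if the wrist force passes 120 N, or if a joint passes its speed limit or range.

## Working session

There is one attempt and no reset: what is moved stays moved. The work goes in short steps, Python scripts to look and compute and a tool call to move; the robot and the scene stay as the last step left them, time stands still between calls to the robot, and variables do not carry over. Pictures are saved under pics/ and viewed, at most 10 in all, crops included, and the job is handed in when it is done.

Besides the shell and the picture viewer there is one more tool, called after "Request:" by a JSON object that holds its "op" and its "data", one argument or row to a line. play_rows: Moves the arm, as the interface text tells. Its arguments: {"type":"object","properties":{"gripper":{"type":"array","items":{"type":"number"}},"delta_pos":{"type":"array","items":{"type":"array","items":{"type":"number"}}},"turn":{"type":"array","items":{"type":"array","items":{"type":"number"}}},"squeeze":{"type":"number"}},"required":["gripper","delta_pos","turn"]}

```bash
mkdir -p pics; cat > h.py <<'E'
import numpy as np, cv2
from rig import robot
def snap(n,f=None):
    c=robot.camera(n)
    if f: cv2.imwrite('pics/'+f,c['color'][:,:,::-1])
    return c
def K(c):
    f=c['color'].shape[0]/2/np.tan(np.radians(c['vfov'])/2); return f
def ray(c,u,v):
    f=K(c); d=np.array([(u-c['cx'])/f,(v-c['cy'])/f]); s=d.copy()
    for _ in range(30): s=d/(1+c['k1']*(s@s))
    R=np.array(c['R']); return -R.T@np.array(c['t']), R.T@np.array([s[0],s[1],1.])
def onz(c,u,v,z):
    o,d=ray(c,u,v); return o+d*(z-o[2])/d[2]
def proj(c,X):
    p=np.array(c['R'])@np.array(X)+np.array(c['t']); s=p[:2]/p[2]; s=s*(1+c['k1']*(s@s)); return s*K(c)+[c['cx'],c['cy']]
E
python3 - <<'E'
from h import *
a=snap('top','top0.png');b=snap('side','side0.png')
for c in(a,b): print(c['vfov'],c['k1'],-np.array(c['R']).T@c['t'])
print(robot.get_obs())
E
```

```text
47.31911163310541 -0.12614687585919065 [ 0.40352823 -0.05195436  1.17673083]
56.98601834819636 -0.07463466775906684 [ 0.29401442 -0.51808417  0.58936565]
{'time': 0.1, 'q': array([ 1.14152313e+00,  5.28341975e-01,  1.43374927e+00,  5.24534160e-06,
        1.18138908e+00, -1.78487064e-01]), 'joint_velocities': array([ 0.0014911 , -0.00140169, -0.00399477,  0.00121795,  0.0018167 ,
        0.00210339]), 'joint_torque': array([-2.59615399e-04, -4.40985775e+01, -1.77149999e+01,  6.34933147e-02,
        5.33717754e-02, -6.72245142e-05]), 'position': array([0.15479473, 0.60486635, 0.22169659]), 'tool_rot': array([ 1.25065655e-01,  9.92148019e-01, -8.99865334e-04, -2.84733126e-04]), 'ft_force': array([-0.14759462, -0.37918302, -0.25369368]), 'moment': array([-0.02376401,  0.01740816,  0.00224394]), 'grip_force': 0.0, 'grip_width': 0.086826603777611}
```

View pics/top0.png

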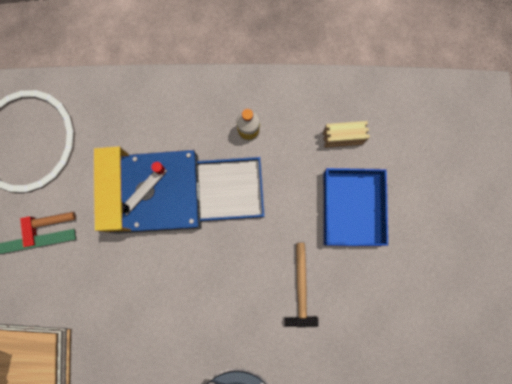

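View pics/side0.png

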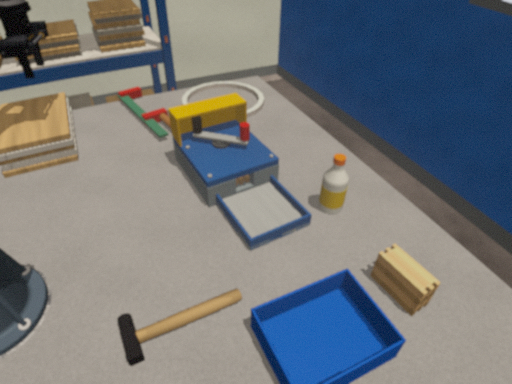

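The top view shows the feeder with the guard at about (108,188), the red knob at (157,168) and the black knob at (126,208). The tray is at (230,188), the tote at (356,207), the glue at (249,125), the stack at (347,132) and the mallet at (302,285). Next I measure these.

```bash
cat > m.py <<'E'
from h import *
def comps(c,lo,hi,mn=30,lohi2=None):
    hsv=cv2.cvtColor(c['color'],cv2.COLOR_RGB2HSV); m=cv2.inRange(hsv,np.array(lo),np.array(hi))
    if lohi2: m|=cv2.inRange(hsv,np.array(lohi2[0]),np.array(lohi2[1]))
    n,l,s,ce=cv2.connectedComponentsWithStats(m)
    return [( (l==i).astype(np.uint8),s[i],ce[i]) for i in range(1,n) if s[i,4]>=mn]
def rect(mask):
    k=max(cv2.findContours(mask,cv2.RETR_EXTERNAL,cv2.CHAIN_APPROX_NONE)[0],key=cv2.contourArea)
    return cv2.boxPoints(cv2.minAreaRect(cv2.convexHull(k)))
RED=((0,150,90),(6,255,255)),((174,150,90),(180,255,255))
E
python3 - <<'E'
from m import *
np.set_printoptions(precision=4,suppress=True)
a=snap('top');b=snap('side')
for nm,c in(('top',a),('side',b)):
  for col,lo,hi,l2 in(('red',*RED[0],RED[1]),('yel',(18,150,90),(32,255,255),None),('blue',(100,130,40),(130,255,255),None)):
    for m,s,ce in comps(c,lo,hi,20,l2):
      print(nm,col,s,ce.round(1))
      if col!='red' and nm=='top' and s[4]>500:
        for z in (dict(yel=[.162],blue=[.08,.06,.034])[col]): print(z,[onz(c,*(p+0),z)[:2].round(4).tolist() for p in rect(m)])
E
python3 - <<'E'
import cv2,numpy as np
a=cv2.imread('pics/top0.png')[130:250,80:280];b=cv2.imread('pics/side0.png')[80:250,150:330]
A=cv2.resize(a,(800,480),interpolation=cv2.INTER_CUBIC);cv2.imwrite('pics/topc.png',A)
E
```

```text
top red [152 162  11  11  87] [156.9 167. ]
top red [ 21 217  13  30 309] [ 27.1 231.5]
top yel [  95  147   28   85 2109] [107.5 189.2]
0.162 [[0.4575, 0.332], [0.661, 0.3444], [0.6608, 0.2768], [0.4585, 0.2663]]
top blue [ 122  151   76   80 4511] [162.  191.8]
0.08 [[0.6617, 0.3088], [0.6717, 0.1139], [0.4749, 0.0987], [0.4632, 0.2885]]
0.06 [[0.6664, 0.3154], [0.6766, 0.1169], [0.4762, 0.1015], [0.4643, 0.2947]]
0.034 [[0.6726, 0.3239], [0.683, 0.1208], [0.4779, 0.105], [0.4657, 0.3028]]
top blue [197 159  55   4  60] [224.2 160.5]
top blue [ 324  169   64   77 4706] [355.3 207.1]
0.08 [[0.433, -0.2179], [0.6261, -0.2203], [0.6279, -0.3838], [0.4333, -0.3777]]
0.06 [[0.4335, -0.221], [0.6302, -0.2234], [0.6319, -0.3898], [0.4338, -0.3836]]
0.034 [[0.4342, -0.2249], [0.6354, -0.2274], [0.6373, -0.3977], [0.4345, -0.3914]]
side red [119  88  23  10 145] [131.6  92.4]
side red [143 109  24  12 138] [154.3 114.2]
side red [240 122   9  18 125] [244.1 130.2]
side yel [ 169   93   77   51 1867] [206.9 112.7]
side yel [321 189  24  19 303] [332.2 198.9]
side blue [141   0   9  25 100] [144.7   9.4]
side blue [   0    0  171   90 2146] [92.2 62.4]
side blue [  280     0   232   234 33887] [416.9  82.8]
side blue [218 126  21  10 103] [230.8 130.4]
side blue [ 181  135   96   50 2336] [225.7 158.7]
side blue [  251   270   154   114 11788] [324.9 332.5]
```

View pics/topc.png

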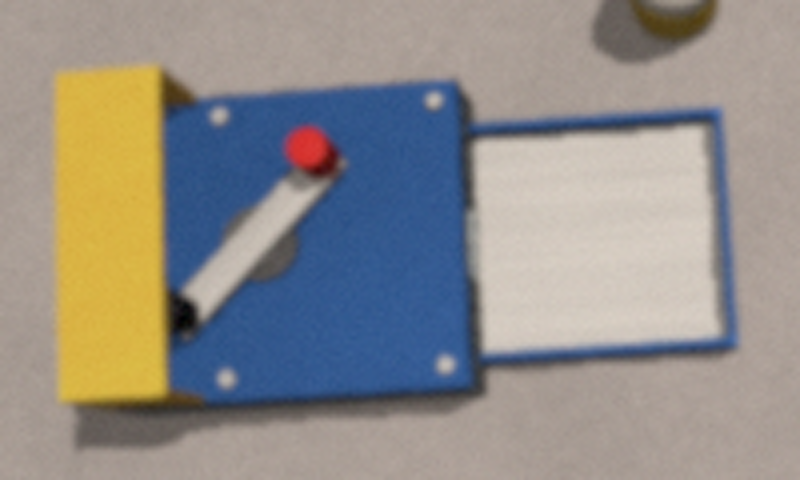

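The crop shows guard roof corners (57,73), (161,66), (168,400), (61,402), cover front corners (457,82), (472,386), and the red knob top at (309,148). I'll do a rigid fit on those.

```bash
python3 - <<'E'
from m import *
np.set_printoptions(precision=4,suppress=True)
a=snap('top');b=snap('side')
px=lambda u,v:(80+(u+.5)/4-.5,130+(v+.5)/4-.5)
L=[(57,73,100,205,.162),(161,66,100,140,.162),(168,400,-100,140,.162),(61,402,-100,205,.162),(457,82,100,-30,.08),(472,386,-100,-30,.08)]
W=np.array([onz(a,*px(u,v),z)[:2] for u,v,_,_,z in L]);F=np.array([(x,y) for _,_,x,y,_ in L])/1000.
Fc=F-F.mean(0);Wc=W-W.mean(0);U,S,Vt=np.linalg.svd(Fc.T@Wc);R=(U@Vt).T
t=W.mean(0)-R@F.mean(0);th=np.arctan2(R[1,0],R[0,0]);print('R th deg',np.degrees(th),'t',t,'det',np.linalg.det(R));print('res',(W-(F@R.T+t))*1000)
ax=R@[0,.1]+t;print('axis',ax)
k=onz(a,*px(309,148),.150)[:2];k2=onz(a,156.9,167.,.150)[:2];print('knob top',k,k2,np.linalg.norm(k-ax))
# two-view knob: side red centroid (244.1,130.2) ~ centre of visible z .130
o,d=ray(b,244.1,130.2);print('side ray at z .128',onz(b,244.1,130.2,.128))
f=R.T@(k-t)-[0,.1];print('angle', -np.arctan2(f[1],f[0]))
X=lambda x,y,z:np.r_[R@[x/1000,y/1000]+t,z]
for P in [(100,140,.162),(-100,140,.162),(100,-30,.08),(-100,-30,.08),(0,100,.104)]: print(P,'side px',proj(b,X(*P)))
print('tray ctr',X(0,-112,.012))
# tote rim
T=max(comps(a,(100,130,40),(130,255,255),4000),key=lambda q:q[2][0])
k=max(cv2.findContours(T[0],cv2.RETR_EXTERNAL,cv2.CHAIN_APPROX_NONE)[0],key=cv2.contourArea)
P=np.array([onz(a,*p[0],.06)[:2] for p in k],np.float32);print('tote',cv2.minAreaRect(P))
E
python3 - <<'E'
import cv2,numpy as np
b=cv2.imread('pics/side0.png')[85:250,160:325]
cv2.imwrite('pics/sidec.png',cv2.resize(b,(594,594),interpolation=cv2.INTER_CUBIC))
E
```

```text
R th deg 4.171424266282778 t [0.5733 0.1356] det 0.9999999999999999
res [[ 0.7232 -0.2394]
 [ 0.1092 -0.2842]
 [-1.6725 -0.5484]
 [ 0.9033 -0.3526]
 [-1.9507  0.9221]
 [ 1.8874  0.5025]]
axis [0.566  0.2353]
knob top [0.6151 0.1918] [0.6142 0.1917] 0.06555600075842193
side ray at z .128 [0.6179 0.2024 0.128 ]
angle 0.7976073717356161
(100, 140, 0.162) side px [246.9715 101.9619]
(-100, 140, 0.162) side px [176.3515 119.289 ]
(100, -30, 0.08) side px [279.6325 158.5462]
(-100, -30, 0.08) side px [206.6099 182.5964]
(0, 100, 0.104) side px [220.8625 136.5789]
tray ctr [0.5815 0.0239 0.012 ]
tote ((0.5323725342750549, -0.30308303236961365), (0.16303254663944244, 0.1977563053369522), 89.67021179199219)
```

View pics/sidec.png

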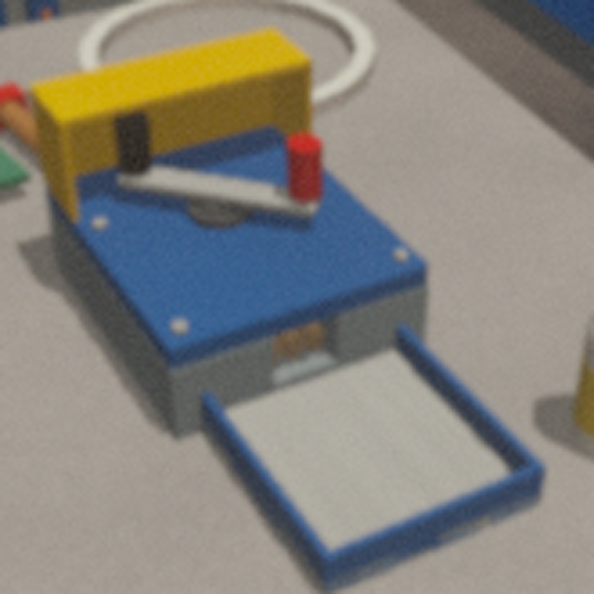

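```bash
python3 - <<'E'
from m import *
from scipy.optimize import least_squares
np.set_printoptions(precision=4,suppress=True)
a=snap('top');b=snap('side')
pt=lambda u,v:np.array((80+(u+.5)/4-.5,130+(v+.5)/4-.5)); ps=lambda u,v:np.array((160+(u+.5)/3.6-.5,85+(v+.5)/3.6-.5))
T=[(57,73,100,205,.162),(161,66,100,140,.162),(168,400,-100,140,.162),(61,402,-100,205,.162),(457,82,100,-30,.08),(472,386,-100,-30,.08)]
S=[(33,87,-100,205,.162),(277,30,100,205,.162),(310,62,100,140,.162),(74,122,-100,140,.162),(427,265,100,-30,.08),(176,357,-100,-30,.08),(425,320,100,-30,0),(177,436,-100,-30,0)]
obs=[(a,pt(u,v),x,y,z) for u,v,x,y,z in T]+[(b,ps(u,v),x,y,z) for u,v,x,y,z in S]
def X(p,x,y,z):
    c,s=np.cos(p[2]),np.sin(p[2]);return np.array([p[0]+c*x/1e3-s*y/1e3,p[1]+s*x/1e3+c*y/1e3,z])
def r(p,sel=obs): return np.concatenate([proj(c,X(p,x,y,z))-q for c,q,x,y,z in sel])
for sel in(obs,obs[:6],obs[6:]):
    s=least_squares(r,[.57,.135,.07],args=(sel,),loss='soft_l1');print(s.x,'axis',X(s.x,0,100,.13));
    if sel is obs: print(s.fun.reshape(-1,2));p=s.x
# knob by two-view triangulation (top centre z .150)
rk=lambda q:np.concatenate([proj(a,q)-pt(309,148),proj(b,q)-ps(304,142)])
s=least_squares(rk,[.615,.19,.15]);print('knob top tri',s.x,s.fun)
for q in ((.5661,.2353),): pass
E
```

```text
[0.5742 0.136  0.0744] axis [0.5668 0.2357 0.13  ]
[[-0.3171  0.0703]
 [-0.3255 -0.2175]
 [-0.2859 -1.0034]
 [-0.2474  0.1353]
 [ 0.1673 -1.0828]
 [ 0.0848  0.3776]
 [-0.8927 -0.1568]
 [-0.6466 -0.1421]
 [ 1.3545 -0.0272]
 [-3.6057  0.6617]
 [ 1.5904  0.0906]
 [-1.5707 -1.3822]
 [ 0.4069  9.5375]
 [ 0.5723  2.2299]]
[0.5734 0.1355 0.0728] axis [0.5661 0.2353 0.13  ]
[0.5758 0.1385 0.0743] axis [0.5684 0.2383 0.13  ]
knob top tri [0.6139 0.1915 0.1523] [-0.1139  0.294   0.3235 -0.0414]
```

```bash
cat > g.py <<'E'
from h import *
from scipy.spatial.transform import Rotation as Ro
np.set_printoptions(precision=4,suppress=True)
AX=np.array([.567,.236]);TH=.0744;U=np.array([np.cos(TH),np.sin(TH)]);V=np.array([-np.sin(TH),np.cos(TH)])
def knob(th): return AX+.065*(np.cos(th)*U-np.sin(th)*V)
def go(P,yaw):
    o=robot.get_obs();R=Ro.from_quat(o['tool_rot'])
    y=np.array([np.cos(yaw),np.sin(yaw),0]);z=np.array([0,0,-1.]);x=np.cross(y,z)
    T=Ro.from_matrix(np.stack([x,y,z],1))
    print('d cm',R.inv().apply(np.array(P)-o['position'])*100,'turn',(R.inv()*T).as_rotvec(),'q',o['q'],'t',o['time'])
E
python3 - <<'E'
from g import *
k=knob(.81);print(k);go([*(k+[.6145,.1918])/2,.2],TH)
E
```

```text
[0.6152 0.1924]
d cm [-54.7959 -28.6183   2.2495] turn [-0.0003  0.0002  1.2456] q [ 1.1415  0.5276  1.4329 -0.      1.1814 -0.1785] t 0.4
```

Request:
{"op": "play_rows", "data": {
  "gripper": [-1,-1,-1,-1,-1,-1,-1,-1,-1,-1,-1,-1],
  "delta_pos": [
    [-4.6,-2.4,0.2],
    [-9.1,-4.8,0.4],
    [-13.7,-7.2,0.6],
    [-18.3,-9.5,0.8],
    [-22.8,-11.9,1],
    [-27.4,-14.3,1.1],
    [-32,-16.7,1.3],
    [-36.5,-19.1,1.5],
    [-41.1,-21.5,1.7],
    [-46.6,-24.3,1.9],
    [-51.6,-27,2.1],
    [-54.8,-28.6,2.2]
  ],
  "turn": [
    [0,0,0.11],
    [0,0,0.22],
    [0,0,0.34],
    [0,0,0.46],
    [0,0,0.58],
    [0,0,0.7],
    [0,0,0.82],
    [0,0,0.94],
    [0,0,1.06],
    [0,0,1.18],
    [0,0,1.246],
    [0,0,1.246]
  ],
  "squeeze": 25
}}

```text
time: 1.9
position: [0.6171, 0.19, 0.2004]
tool_rot: [0.681, 0.732, 0.0, 0.0]
ft_force: [-0.4, 0.8, -0.2]
grip_width: 0.0872
grip_force: 0.0
```

```bash
python3 - <<'E'
from g import *
go([.6148,.1921,.115],TH)
E
```

```text
d cm [ 0.2288 -0.2222  8.544 ] turn [ 0.0009  0.0003 -0.003 ] q [ 0.1261  0.5791  1.4007 -0.0004  1.161   0.0548] t 1.9
```

Request:
{"op": "play_rows", "data": {
  "gripper": [-1,-1,-1,-1,1,1,1,1],
  "delta_pos": [
    [0.1,-0.1,2.5],
    [0.1,-0.1,5.5],
    [0.1,-0.1,8.5],
    [0.1,-0.1,8.5],
    [0.1,-0.1,8.5],
    [0.1,-0.1,8.5],
    [0.1,-0.1,8.5],
    [0.1,-0.1,8.5]
  ],
  "turn": [
    [0,0,0],
    [0,0,0],
    [0,0,0],
    [0,0,0],
    [0,0,0],
    [0,0,0],
    [0,0,0],
    [0,0,0]
  ]
}}

```text
time: 2.9
position: [0.6142, 0.1934, 0.1163]
tool_rot: [0.68, 0.733, 0.0, 0.0]
ft_force: [0.7, -0.2, -0.9]
grip_width: 0.0548
grip_force: 0.0
```

```bash
python3 - <<'E'
from g import *
go([.6148,.1921,.115],TH)
c=snap('top','t1.png'); print(proj(c,[*knob(.81),.15]))
E
```

```text
d cm [-0.1332  0.0502  0.1305] turn [ 0.0012 -0.     -0.0003] q [ 0.1318  0.6784  1.473  -0.      0.989   0.0577] t 2.9
[156.6488 166.5965]
```

Request:
{"op": "play_rows", "data": {
  "gripper": [1,1,1,1,1,1],
  "delta_pos": [
    [0,0,0],
    [0,0,0],
    [0,0,0],
    [0,0,0],
    [0,0,0],
    [0,0,0]
  ],
  "turn": [
    [0,0,0],
    [0,0,0],
    [0,0,0],
    [0,0,0],
    [0,0,0],
    [0,0,0]
  ]
}}

```text
time: 3.7
position: [0.6145, 0.1933, 0.1156]
tool_rot: [0.68, 0.733, 0.0, 0.0]
ft_force: [2.6, -0.3, -1.4]
grip_width: 0.0256
grip_force: 25.0
```

```bash
cat > arc.py <<'E'
import sys,numpy as np
a,b,n=float(sys.argv[1]),float(sys.argv[2]),int(sys.argv[3])
print([[round(-6.5*(np.sin(t)-np.sin(a)),2),round(6.5*(np.cos(t)-np.cos(a)),2),0] for t in np.linspace(a,b,n+1)[1:]])
E
python3 arc.py .805 1.6 6; python3 arc.py 1.6 3.4 12
```

```text
[[np.float64(-0.55), np.float64(-0.66), 0], [np.float64(-1.02), np.float64(-1.38), 0], [np.float64(-1.38), np.float64(-2.17), 0], [np.float64(-1.63), np.float64(-2.99), 0], [np.float64(-1.78), np.float64(-3.83), 0], [np.float64(-1.81), np.float64(-4.7), 0]]
[[np.float64(0.1), np.float64(-0.97), 0], [np.float64(0.35), np.float64(-1.91), 0], [np.float64(0.73), np.float64(-2.81), 0], [np.float64(1.24), np.float64(-3.64), 0], [np.float64(1.87), np.float64(-4.38), 0], [np.float64(2.61), np.float64(-5.02), 0], [np.float64(3.43), np.float64(-5.54), 0], [np.float64(4.32), np.float64(-5.93), 0], [np.float64(5.26), np.float64(-6.19), 0], [np.float64(6.23), np.float64(-6.3), 0], [np.float64(7.2), np.float64(-6.27), 0], [np.float64(8.16), np.float64(-6.09), 0]]
```

Request:
{"op": "play_rows", "data": {
  "gripper": [1,1,1,1,1,1,1],
  "delta_pos": [
    [-0.55,-0.66,0],
    [-1.02,-1.38,0],
    [-1.38,-2.17,0],
    [-1.63,-2.99,0],
    [-1.78,-3.83,0],
    [-1.81,-4.7,0],
    [-1.81,-4.7,0]
  ],
  "turn": [
    [0,0,0],
    [0,0,0],
    [0,0,0],
    [0,0,0],
    [0,0,0],
    [0,0,0],
    [0,0,0]
  ]
}}

```text
time: 4.58
position: [0.5659, 0.1716, 0.1155]
tool_rot: [0.68, 0.733, -0.002, -0.001]
ft_force: [-2.1, -1.8, 1.9]
grip_width: 0.0257
grip_force: 25.0
```

```bash
python3 - <<'E'
from g import *
go([*knob(1.6),.115],TH)
o=robot.get_obs();d=o['position'][:2]-AX;print(d@U,d@V,np.hypot(*d),o['ft_force'])
E
```

```text
d cm [-0.0864  0.3973  0.0478] turn [-0.0044  0.0003  0.    ] q [ 0.1058  0.6233  1.609  -0.0003  0.9136  0.0315] t 4.575
-0.005868571062494237 -0.06410865059919561 0.06437669770938309 [-2.0633 -1.7673  1.9499]
```

Request:
{"op": "play_rows", "data": {
  "gripper": [1,1,1,1,1,1,1,1,1,1,1,1],
  "delta_pos": [
    [0.1,-0.97,0],
    [0.35,-1.91,0],
    [0.73,-2.81,0],
    [1.24,-3.64,0],
    [1.87,-4.38,0],
    [2.61,-5.02,0],
    [3.43,-5.54,0],
    [4.32,-5.93,0],
    [5.26,-6.19,0],
    [6.23,-6.3,0],
    [7.2,-6.27,0],
    [8.16,-6.09,0]
  ],
  "turn": [
    [0,0,0],
    [0,0,0],
    [0,0,0],
    [0,0,0],
    [0,0,0],
    [0,0,0],
    [0,0,0],
    [0,0,0],
    [0,0,0],
    [0,0,0],
    [0,0,0],
    [0,0,0]
  ]
}}

```text
time: 6.08
position: [0.502, 0.2486, 0.1155]
tool_rot: [0.68, 0.733, -0.0, 0.001]
ft_force: [5.0, -3.1, -5.0]
grip_width: 0.0248
grip_force: 25.0
```

```bash
python3 - <<'E'
from g import *
go([*knob(3.4),.115],TH)
o=robot.get_obs();d=o['position'][:2]-AX;print(d@U,d@V,np.hypot(*d),o['ft_force'])
c=snap('top','t2.png'); print(proj(c,[*knob(3.4),.15]),proj(c,[*knob(3.4+np.pi),.15]))
go([*knob(3.4),.115],TH)
o=robot.get_obs();d=o['position'][:2]-AX;print(d@U,d@V,np.hypot(*d),-np.arctan2(d@V,d@U)+2*np.pi,o['ft_force'])
E
```

```text
d cm [-0.0815  0.1003  0.0539] turn [0.0007 0.0014 0.0004] q [ 0.2612  0.5892  1.6926 -0.002   0.8594  0.1878] t 6.075
-0.06384580609425845 0.017425076716017455 0.06618096595233969 [ 4.9729 -3.1222 -5.0035]
[131.8898 212.6966] [144.0228 160.1977]
d cm [-0.1938  0.0632  0.0575] turn [0.0015 0.0003 0.0005] q [ 0.2626  0.5896  1.6915 -0.0008  0.8592  0.1883] t 6.125
-0.06347608425108466 0.01854835501587259 0.0661305885777954 3.4258875480932534 [ 5.0101 -0.7635 -3.7333]
```

View pics/t2.png

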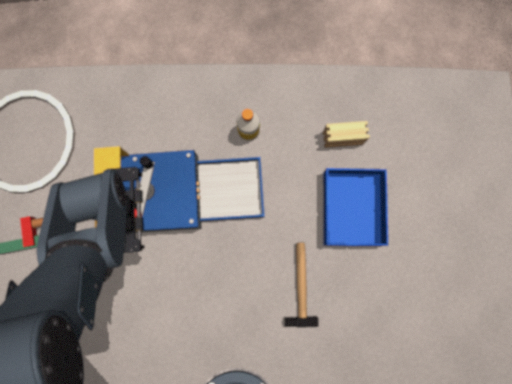

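Request:
{"op": "play_rows", "data": {
  "gripper": [-0.3,-0.3,-0.3,-0.3,-0.3,-0.3,-0.3,-0.3,-0.3,-0.3,-0.3,-0.3],
  "delta_pos": [
    [0,0,0],
    [0,0,0],
    [0,0,0],
    [0,0,-2.5],
    [0,0,-5.2],
    [-0.9,3.5,-5.5],
    [-2.3,8.0,-5.5],
    [-3.2,11.5,-5.5],
    [-3.46,12.5,-5.5],
    [-3.46,12.5,-5.0],
    [-3.46,12.5,-2.5],
    [-3.46,12.5,0]
  ],
  "turn": [
    [0,0,0],
    [0,0,0],
    [0,0,0],
    [0,0,0],
    [0,0,0],
    [0,0,0],
    [0,0,0],
    [0,0,0],
    [0,0,0],
    [0,0,0],
    [0,0,0],
    [0,0,0]
  ]
}}

```text
time: 7.62
position: [0.6263, 0.224, 0.1148]
tool_rot: [0.68, 0.733, -0.001, -0.001]
ft_force: [-0.1, -0.4, 0.5]
grip_width: 0.0565
grip_force: 0.0
```

Request:
{"op": "play_rows", "data": {
  "gripper": [1,1,1,1,1,1],
  "delta_pos": [
    [0,0,0],
    [0,0,0],
    [0,0,0],
    [0,0,0],
    [0,0,0],
    [0,0,0]
  ],
  "turn": [
    [0,0,0],
    [0,0,0],
    [0,0,0],
    [0,0,0],
    [0,0,0],
    [0,0,0]
  ]
}}

```text
time: 8.38
position: [0.6297, 0.2236, 0.1167]
tool_rot: [0.681, 0.733, 0.001, 0.001]
ft_force: [0.0, -0.8, 5.3]
grip_width: 0.0252
grip_force: 25.0
```

```bash
sed -i 's/round(-6.5\*(np.sin(t)-np.sin(a)),2)/float(round(-6.5*(np.sin(t)-np.sin(a)),2))/;s/,round(6.5\*(np.cos(t)-np.cos(a)),2)/,float(round(6.5*(np.cos(t)-np.cos(a)),2))/' arc.py
cat >> g.py <<'E'
def st():
    o=robot.get_obs();d=o['position'][:2]-AX;print('th',-np.arctan2(d@V,d@U)%(2*np.pi),'r',np.hypot(*d),'F',o['ft_force'],'w',o['grip_width'],o['grip_force'],'p',o['position'],o['time'])
E
python3 -c "
from g import *
st()"
python3 arc.py .28 1.9 10;python3 arc.py 1.9 3.4 9
```

```text
th 0.2694707647566476 r 0.0639289806465493 F [ 0.0034 -0.8058  5.3404] w 0.0251672334139345 25.001545515842736 p [0.6297 0.2236 0.1167] 8.375
[[-0.98, -0.37, 0], [-1.9, -0.9, 0], [-2.71, -1.56, 0], [-3.41, -2.35, 0], [-3.97, -3.24, 0], [-4.38, -4.21, 0], [-4.62, -5.23, 0], [-4.7, -6.28, 0], [-4.61, -7.33, 0], [-4.35, -8.35, 0]]
[[0.43, -0.99, 0], [1.03, -1.9, 0], [1.76, -2.69, 0], [2.62, -3.35, 0], [3.57, -3.86, 0], [4.6, -4.21, 0], [5.66, -4.38, 0], [6.75, -4.37, 0], [7.81, -4.18, 0]]
```

Request:
{"op": "play_rows", "data": {
  "gripper": [1,1,1,1,1,1,1,1,1,1],
  "delta_pos": [
    [-0.98,-0.37,0],
    [-1.9,-0.9,0],
    [-2.71,-1.56,0],
    [-3.41,-2.35,0],
    [-3.97,-3.24,0],
    [-4.38,-4.21,0],
    [-4.62,-5.23,0],
    [-4.7,-6.28,0],
    [-4.61,-7.33,0],
    [-4.35,-8.35,0]
  ],
  "turn": [
    [0,0,0],
    [0,0,0],
    [0,0,0],
    [0,0,0],
    [0,0,0],
    [0,0,0],
    [0,0,0],
    [0,0,0],
    [0,0,0],
    [0,0,0]
  ]
}}

```text
time: 9.62
position: [0.5505, 0.1736, 0.1166]
tool_rot: [0.681, 0.733, 0.002, 0.002]
ft_force: [3.7, 1.9, 5.8]
grip_width: 0.0249
grip_force: 25.0
```

Request:
{"op": "play_rows", "data": {
  "gripper": [1,1,1,1,1,1,1,1,1,1],
  "delta_pos": [
    [0.43,-0.99,0],
    [1.03,-1.9,0],
    [1.76,-2.69,0],
    [2.62,-3.35,0],
    [3.57,-3.86,0],
    [4.6,-4.21,0],
    [5.66,-4.38,0],
    [6.75,-4.37,0],
    [7.81,-4.18,0],
    [7.81,-4.18,0]
  ],
  "turn": [
    [0,0,0],
    [0,0,0],
    [0,0,0],
    [0,0,0],
    [0,0,0],
    [0,0,0],
    [0,0,0],
    [0,0,0],
    [0,0,0],
    [0,0,0]
  ]
}}

```text
time: 10.88
position: [0.5022, 0.2489, 0.1166]
tool_rot: [0.68, 0.733, 0.001, 0.001]
ft_force: [-0.2, 2.0, 8.8]
grip_width: 0.0253
grip_force: 25.0
```

```bash
python3 -c "
from g import *
snap('side');st()"
```

```text
th 3.411088849000958 r 0.06610574115129336 F [0.9195 2.447  8.4039] w 0.02545402258097035 25.000059907324612 p [0.5021 0.2488 0.1166] 10.925
```

Request:
{"op": "play_rows", "data": {
  "gripper": [-0.3,-0.3,-0.3,-0.3,-0.3,-0.3,-0.3,-0.3,-0.3,-0.3,-0.3,-0.3],
  "delta_pos": [
    [0,0,0],
    [0,0,0],
    [0,0,0],
    [0,0,-2.5],
    [0,0,-5.2],
    [-0.9,3.5,-5.5],
    [-2.3,8.0,-5.5],
    [-3.2,11.5,-5.5],
    [-3.46,12.5,-5.5],
    [-3.46,12.5,-5.0],
    [-3.46,12.5,-2.5],
    [-3.46,12.5,0]
  ],
  "turn": [
    [0,0,0],
    [0,0,0],
    [0,0,0],
    [0,0,0],
    [0,0,0],
    [0,0,0],
    [0,0,0],
    [0,0,0],
    [0,0,0],
    [0,0,0],
    [0,0,0],
    [0,0,0]
  ]
}}

```text
time: 12.42
position: [0.6261, 0.2239, 0.1147]
tool_rot: [0.68, 0.733, -0.001, -0.001]
ft_force: [-0.1, 0.3, -0.0]
grip_width: 0.0566
grip_force: 0.0
```

Request:
{"op": "play_rows", "data": {
  "gripper": [1,1,1,1,1,1],
  "delta_pos": [
    [0,0,0],
    [0,0,0],
    [0,0,0],
    [0,0,0],
    [0,0,0],
    [0,0,0]
  ],
  "turn": [
    [0,0,0],
    [0,0,0],
    [0,0,0],
    [0,0,0],
    [0,0,0],
    [0,0,0]
  ]
}}

```text
time: 13.18
position: [0.63, 0.2236, 0.1168]
tool_rot: [0.681, 0.733, 0.002, 0.001]
ft_force: [2.4, 0.3, 4.3]
grip_width: 0.0257
grip_force: 25.0
```

```bash
python3 -c "
from g import *
st()"
```

```text
th 0.2682630891446346 r 0.06418265731185432 F [2.3869 0.2978 4.268 ] w 0.02572677818941114 25.003090649843216 p [0.63   0.2236 0.1168] 13.175
```

Request:
{"op": "play_rows", "data": {
  "gripper": [1,1,1,1,1,1,1,1,1,1],
  "delta_pos": [
    [-0.98,-0.37,0],
    [-1.9,-0.9,0],
    [-2.71,-1.56,0],
    [-3.41,-2.35,0],
    [-3.97,-3.24,0],
    [-4.38,-4.21,0],
    [-4.62,-5.23,0],
    [-4.7,-6.28,0],
    [-4.61,-7.33,0],
    [-4.35,-8.35,0]
  ],
  "turn": [
    [0,0,0],
    [0,0,0],
    [0,0,0],
    [0,0,0],
    [0,0,0],
    [0,0,0],
    [0,0,0],
    [0,0,0],
    [0,0,0],
    [0,0,0]
  ]
}}

```text
time: 14.42
position: [0.5494, 0.1729, 0.1167]
tool_rot: [0.681, 0.733, 0.001, 0.001]
ft_force: [3.8, 1.3, 6.6]
grip_width: 0.0253
grip_force: 25.0
```

Request:
{"op": "play_rows", "data": {
  "gripper": [1,1,1,1,1,1,1,1,1,1],
  "delta_pos": [
    [0.43,-0.99,0],
    [1.03,-1.9,0],
    [1.76,-2.69,0],
    [2.62,-3.35,0],
    [3.57,-3.86,0],
    [4.6,-4.21,0],
    [5.66,-4.38,0],
    [6.75,-4.37,0],
    [7.81,-4.18,0],
    [7.81,-4.18,0]
  ],
  "turn": [
    [0,0,0],
    [0,0,0],
    [0,0,0],
    [0,0,0],
    [0,0,0],
    [0,0,0],
    [0,0,0],
    [0,0,0],
    [0,0,0],
    [0,0,0]
  ]
}}

```text
time: 15.68
position: [0.5023, 0.2485, 0.1167]
tool_rot: [0.68, 0.733, 0.001, 0.001]
ft_force: [3.2, 2.3, 7.3]
grip_width: 0.0254
grip_force: 25.0
```

```bash
python3 -c "
from g import *
st();snap('side','s3.png')"
```

```text
th 3.407435796590821 r 0.0658689178439966 F [3.1895 2.3146 7.2729] w 0.02542905677597813 25.000819405540824 p [0.5023 0.2485 0.1167] 15.675
```

View pics/s3.png

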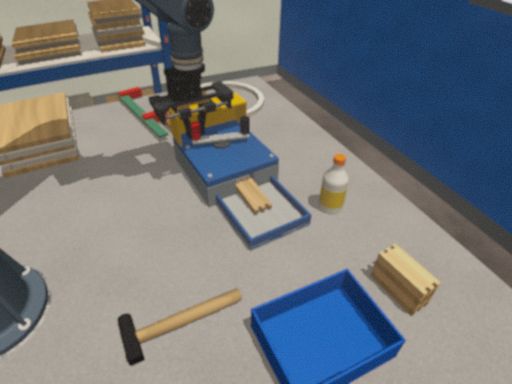

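The panel's front is in the tray at (253,195), and the crank is at about 9.69. One more grip, on the black knob, takes it to about 12.2.

Request:
{"op": "play_rows", "data": {
  "gripper": [-0.3,-0.3,-0.3,-0.3,-0.3,-0.3,-0.3,-0.3,-0.3,-0.3,-0.3,-0.3],
  "delta_pos": [
    [0,0,0],
    [0,0,0],
    [0,0,0],
    [0,0,-2.5],
    [0,0,-5.2],
    [-0.9,3.5,-5.5],
    [-2.3,8.0,-5.5],
    [-3.2,11.5,-5.5],
    [-3.46,12.5,-5.5],
    [-3.46,12.5,-5.0],
    [-3.46,12.5,-2.5],
    [-3.46,12.5,0]
  ],
  "turn": [
    [0,0,0],
    [0,0,0],
    [0,0,0],
    [0,0,0],
    [0,0,0],
    [0,0,0],
    [0,0,0],
    [0,0,0],
    [0,0,0],
    [0,0,0],
    [0,0,0],
    [0,0,0]
  ]
}}

```text
time: 17.23
position: [0.6257, 0.2239, 0.1147]
tool_rot: [0.68, 0.733, -0.001, -0.001]
ft_force: [-0.3, 1.2, -0.7]
grip_width: 0.0566
grip_force: 0.0
```

Request:
{"op": "play_rows", "data": {
  "gripper": [1,1,1,1,1,1],
  "delta_pos": [
    [0,0,0],
    [0,0,0],
    [0,0,0],
    [0,0,0],
    [0,0,0],
    [0,0,0]
  ],
  "turn": [
    [0,0,0],
    [0,0,0],
    [0,0,0],
    [0,0,0],
    [0,0,0],
    [0,0,0]
  ]
}}

```text
time: 17.98
position: [0.6298, 0.2236, 0.1168]
tool_rot: [0.681, 0.733, 0.002, 0.001]
ft_force: [2.5, -0.0, 3.8]
grip_width: 0.0252
grip_force: 25.0
```

Request:
{"op": "play_rows", "data": {
  "gripper": [1,1,1,1,1,1,1,1,1,1],
  "delta_pos": [
    [-0.98,-0.37,0],
    [-1.9,-0.9,0],
    [-2.71,-1.56,0],
    [-3.41,-2.35,0],
    [-3.97,-3.24,0],
    [-4.38,-4.21,0],
    [-4.62,-5.23,0],
    [-4.7,-6.28,0],
    [-4.61,-7.33,0],
    [-4.35,-8.35,0]
  ],
  "turn": [
    [0,0,0],
    [0,0,0],
    [0,0,0],
    [0,0,0],
    [0,0,0],
    [0,0,0],
    [0,0,0],
    [0,0,0],
    [0,0,0],
    [0,0,0]
  ]
}}

```text
time: 19.23
position: [0.549, 0.1735, 0.1167]
tool_rot: [0.681, 0.732, 0.001, 0.001]
ft_force: [3.1, 3.4, 5.1]
grip_width: 0.0257
grip_force: 25.0
```

Request:
{"op": "play_rows", "data": {
  "gripper": [1,1,1,1,1,1],
  "delta_pos": [
    [0.43,-0.99,0],
    [1.03,-1.9,0],
    [1.76,-2.69,0],
    [2.62,-3.35,0],
    [3.57,-3.86,0],
    [3.85,-3.98,0]
  ],
  "turn": [
    [0,0,0],
    [0,0,0],
    [0,0,0],
    [0,0,0],
    [0,0,0],
    [0,0,0]
  ]
}}

```text
time: 19.98
position: [0.5071, 0.2089, 0.1167]
tool_rot: [0.68, 0.733, 0.001, 0.002]
ft_force: [3.4, -1.8, 6.0]
grip_width: 0.0255
grip_force: 25.0
```

```bash
python3 -c "
from g import *
st();snap('side','s4.png');snap('top','t4.png')
import cv2
a=cv2.imread('pics/s4.png')[120:250,160:330];b=cv2.imread('pics/t4.png')[130:260,100:270]
cv2.imwrite('pics/c4.png',np.hstack([cv2.resize(x,None,fx=2.35,fy=2.35,interpolation=2) for x in(a,b)]))"
```

```text
th 2.79071896406971 r 0.0657530746953946 F [ 3.404  -1.7513  5.9811] w 0.02546291905937176 25.001020347699523 p [0.5071 0.2089 0.1167] 19.975
```

View pics/c4.png

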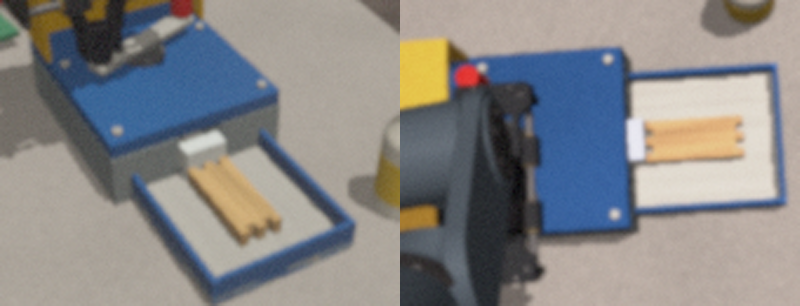

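The panel lies in the tray clear of the feeder: in the crop its ends are at about (646,138) and (742,138), with the white pusher behind it. I'll release the knob, then measure the panel.

Request:
{"op": "play_rows", "data": {
  "gripper": [-0.3,-0.3,-0.3,-0.3,-1,-1,-1,-1],
  "delta_pos": [
    [0,0,0],
    [0,0,0],
    [0,0,0],
    [0,0,-2.5],
    [0,0,-5.2],
    [0,0,-8.5],
    [0,0,-8.5],
    [0,0,-8.5]
  ],
  "turn": [
    [0,0,0],
    [0,0,0],
    [0,0,0],
    [0,0,0],
    [0,0,0],
    [0,0,0],
    [0,0,0],
    [0,0,0]
  ]
}}

```text
time: 21.08
position: [0.5045, 0.209, 0.1996]
tool_rot: [0.68, 0.733, -0.001, -0.001]
ft_force: [0.2, 0.9, 0.1]
grip_width: 0.0839
grip_force: 0.0
```

```bash
python3 - <<'E'
from g import *
from m import *
a=snap('top','t5.png')
for m,s,ce in comps(a,(8,80,120),(24,255,255),30):
    print(s,ce.round(1))
    k=max(cv2.findContours(m,cv2.RETR_EXTERNAL,cv2.CHAIN_APPROX_NONE)[0],key=cv2.contourArea)
    for z in(.03,.072): print(z,cv2.minAreaRect(np.array([onz(a,*p[0],z)[:2] for p in k],np.float32)))
t=np.array([.5742,.136]);F=lambda x,y:t+U*x/1e3+V*y/1e3
print('expected panel',F(0,-101),'mouth',F(0,-30))
print('glue cap',onz(a,248,115,.15)[:2])
g=onz(a,248,115,.15)[:2]-t;print('glue in feeder',g@U,g@V)
e=onz(a,225.5,188.7,.03);print('hand est',e)
go([*F(0,-101),.2],TH)
E
```

```text
[241 108  13  12 118] [247.  113.9]
0.03 ((0.788902223110199, -0.020639492198824883), (0.031359218060970306, 0.03273969888687134), 0.29764753580093384)
0.072 ((0.7747874855995178, -0.02178642898797989), (0.03021058440208435, 0.03154061734676361), 0.2972307801246643)
[326 125  43  17 436] [345.5 134.5]
0.03 ((0.7365097403526306, -0.2925195097923279), (0.04487321525812149, 0.1147431805729866), 0.6999508738517761)
0.072 ((0.7243143320083618, -0.2837085723876953), (0.04322967678308487, 0.11054053902626038), 0.700471818447113)
[ 93 146  31  19 434] [105.7 154.2]
0.03 ((0.6727265119552612, 0.3577371835708618), (0.048158470541238785, 0.08468735218048096), 4.152098178863525)
0.072 ((0.6628668308258057, 0.3427318334579468), (0.04639464616775513, 0.0815856084227562), 4.152097702026367)
[205 180  41  19 660] [224.6 189. ]
0.03 ((0.5803770422935486, 0.035942696034908295), (0.045527514070272446, 0.1073032096028328), 4.04135274887085)
0.072 ((0.5738998055458069, 0.03272338956594467), (0.04385998100042343, 0.10337314754724503), 4.041408061981201)
[ 94 213  11  18 124] [ 97.9 222.2]
0.03 ((0.4904705
[... 599 characters left out ...]
10652), 1.811384677886963)
0.072 ((0.3462415933609009, -0.16164767742156982), (0.18366752564907074, 0.022357184439897537), 1.8113828897476196)
[  0 330   7  23 117] [  2.3 338.9]
0.03 ((0.16129739582538605, 0.6331404447555542), (0.060126107186079025, 0.01816772297024727), 1.4398998022079468)
0.072 ((0.17016927897930145, 0.6080483198165894), (0.05792394280433655, 0.017502283677458763), 1.4399312734603882)
expected panel [0.5817 0.0353] mouth [0.5764 0.1061]
glue cap [ 0.7447 -0.0264]
glue in feeder 0.15797939880643955 -0.1746268705528423
hand est [0.581  0.0341 0.03  ]
d cm [-17.8904   6.4357  -0.0893] turn [-0.0033  0.0004 -0.0004] q [ 0.188   0.4526  1.6547 -0.0001  1.0376  0.1141] t 21.125
```

Request:
{"op": "play_rows", "data": {
  "gripper": [-1,-1,-1,-1,-1,-1,-1,-1,-1],
  "delta_pos": [
    [-3,1.1,0],
    [-7,2.5,0],
    [-11,3.9,0],
    [-15,5.3,0],
    [-17.85,6.37,0],
    [-17.85,6.37,3],
    [-17.85,6.37,7],
    [-17.85,6.37,10],
    [-17.85,6.37,10]
  ],
  "turn": [
    [0,0,0],
    [0,0,0],
    [0,0,0],
    [0,0,0],
    [0,0,0],
    [0,0,0],
    [0,0,0],
    [0,0,0],
    [0,0,0]
  ]
}}

```text
time: 22.25
position: [0.5791, 0.0362, 0.0969]
tool_rot: [0.681, 0.733, -0.003, -0.004]
ft_force: [0.1, -0.4, 0.6]
grip_width: 0.0865
grip_force: 0.0
```

```bash
python3 - <<'E'
from g import *
snap('top');snap('top')
go([.581,.0357,.016],TH)
E
```

```text
d cm [-0.0226 -0.0967  8.4105] turn [-0.0014 -0.0003 -0.0003] q [-0.1298  0.6367  1.6421  0.      0.8642 -0.2038] t 22.35
```

Request:
{"op": "play_rows", "data": {
  "gripper": [-1,-1,-1,-1,-1,1,1,1,1,1,1,1],
  "delta_pos": [
    [0,-0.05,2.5],
    [0,-0.05,5],
    [0,-0.05,7.2],
    [0,-0.05,8.4],
    [0,-0.05,8.4],
    [0,-0.05,8.4],
    [0,-0.05,8.4],
    [0,-0.05,8.4],
    [0,-0.05,8.4],
    [0,-0.05,8.4],
    [0,-0.05,8.4],
    [0,-0.05,8.4]
  ],
  "turn": [
    [0,0,0],
    [0,0,0],
    [0,0,0],
    [0,0,0],
    [0,0,0],
    [0,0,0],
    [0,0,0],
    [0,0,0],
    [0,0,0],
    [0,0,0],
    [0,0,0],
    [0,0,0]
  ],
  "squeeze": 25
}}

```text
time: 23.85
position: [0.5816, 0.0359, 0.0166]
tool_rot: [0.68, 0.733, -0.0, -0.0]
ft_force: [-0.1, -0.4, 1.0]
grip_width: 0.0455
grip_force: 25.0
```

Request:
{"op": "play_rows", "data": {
  "gripper": [1,1,1,1,1,1],
  "delta_pos": [
    [0,0,-0.5],
    [0,0,-2],
    [0,0,-5],
    [0,0,-8.5],
    [0,0,-12],
    [0,0,-12]
  ],
  "turn": [
    [0,0,0],
    [0,0,0],
    [0,0,0],
    [0,0,0],
    [0,0,0],
    [0,0,0]
  ]
}}

```text
time: 24.6
position: [0.5843, 0.0358, 0.1402]
tool_rot: [0.68, 0.733, 0.002, 0.003]
ft_force: [-0.4, 0.5, -2.1]
grip_width: 0.0455
grip_force: 25.0
```

```bash
python3 - <<'E'
from g import *
from m import *
b=snap('side','s6.png');a=snap('top')
m=max(comps(b,(100,130,40),(130,255,255),3000),key=lambda q:q[2][1])[0]
k=max(cv2.findContours(m,cv2.RETR_EXTERNAL,cv2.CHAIN_APPROX_NONE)[0],key=cv2.contourArea)[:,0]
print('side mask L,R,T',k[k[:,0].argmin()],k[k[:,0].argmax()],k[k[:,1].argmin()])
for x in(-.1,.1):
  for y in(-.08,.08): print(x,y,proj(b,[.5324+x,-.303+y,.06]))
k=max(comps(a,(100,130,40),(130,255,255),4000),key=lambda q:q[2][0])[0]
k=max(cv2.findContours(k,cv2.RETR_EXTERNAL,cv2.CHAIN_APPROX_NONE)[0],key=cv2.contourArea)
print(cv2.minAreaRect(np.array([onz(a,*p[0],.06)[:2] for p in k],np.float32)))
go([.5324,-.303,.15],0)
o=robot.get_obs();print(o['grip_width'],o['position'],o['ft_force'])
E
```

```text
side mask L,R,T [251 325] [404 340] [344 270]
-0.1 -0.08 [297.1749 397.7673]
-0.1 0.08 [248.6119 307.2516]
0.1 -0.08 [404.6106 337.8814]
0.1 0.08 [345.1596 266.1912]
((0.532396137714386, -0.3030652105808258), (0.1631002426147461, 0.19769348204135895), 89.69701385498047)
d cm [-33.446   -7.4042  -1.3213] turn [ 0.0003 -0.      0.074 ] q [-0.1299  0.5815  1.6205  0.0001  0.9393 -0.2039] t 24.7
0.045931251174168616 [0.5815 0.036  0.1368] [ 0.191  -0.2203 -1.6951]
```

View pics/s6.png

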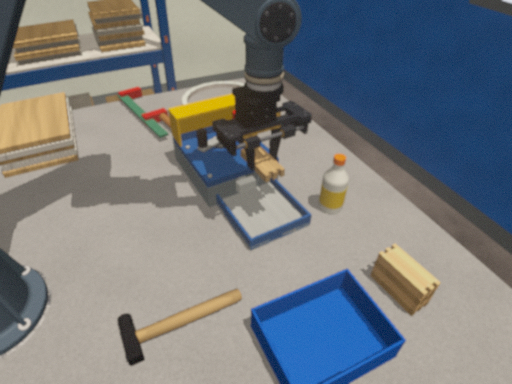

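The panel is held at (265,160), the tray is empty, and the tote agrees with the side view. Now I carry it over.

Request:
{"op": "play_rows", "data": {
  "gripper": [1,1,1,1,1,1,1,1,1,1,1,1],
  "delta_pos": [
    [-2,-0.4,-1],
    [-5.5,-1.2,-1.3],
    [-10,-2.2,-1.3],
    [-14.5,-3.2,-1.3],
    [-19,-4.2,-1.3],
    [-23.5,-5.2,-1.3],
    [-27.5,-6.1,-1.3],
    [-30.5,-6.7,-1.3],
    [-32.5,-7.2,-1.3],
    [-33.6,-7.4,-1.3],
    [-33.6,-7.4,-1.3],
    [-33.6,-7.4,-1.3]
  ],
  "turn": [
    [0,0,0],
    [0,0,0.01],
    [0,0,0.02],
    [0,0,0.03],
    [0,0,0.04],
    [0,0,0.05],
    [0,0,0.06],
    [0,0,0.07],
    [0,0,0.074],
    [0,0,0.074],
    [0,0,0.074],
    [0,0,0.074]
  ]
}}

```text
time: 26.2
position: [0.5328, -0.3034, 0.1494]
tool_rot: [0.707, 0.707, 0.0, -0.001]
ft_force: [0.5, 1.1, -1.0]
grip_width: 0.0459
grip_force: 25.0
```

```bash
python3 - <<'E'
from g import *
go([.5324,-.305,.011],0)
E
```

```text
d cm [-0.1785 -0.0303 13.8366] turn [-0.0007 -0.0011  0.0011] q [-0.6998  0.6     1.5306  0.0004  1.0123 -0.7012] t 26.2
```

Request:
{"op": "play_rows", "data": {
  "gripper": [1,1,1,1,1,1,1,1,1],
  "delta_pos": [
    [0,0,2],
    [0,0,5],
    [0,0,8],
    [0,0,10.5],
    [0,0,12],
    [0,0,12.8],
    [0,0,13.4],
    [0,0,13.4],
    [0,0,13.4]
  ],
  "turn": [
    [0,0,0],
    [0,0,0],
    [0,0,0],
    [0,0,0],
    [0,0,0],
    [0,0,0],
    [0,0,0],
    [0,0,0],
    [0,0,0]
  ]
}}

```text
time: 27.32
position: [0.5333, -0.305, 0.0162]
tool_rot: [0.707, 0.707, 0.0, 0.001]
ft_force: [-0.1, -0.5, -1.8]
grip_width: 0.0458
grip_force: 25.0
```

```bash
python3 - <<'E'
from g import *
snap('side','s7.png');st()
go([.5324,-.305,.0096],0)
E
```

```text
th 1.707540938906437 r 0.5420575312484737 F [-0.7604 -0.938  -1.0758] w 0.04525892221585149 24.999391436576843 p [ 0.5332 -0.305   0.0162] 27.375
d cm [ 0.001  -0.0834  0.6639] turn [ 0.001   0.0008 -0.0001] q [-0.7013  0.7952  1.5952  0.      0.7499 -0.7012] t 27.375
```

View pics/s7.png

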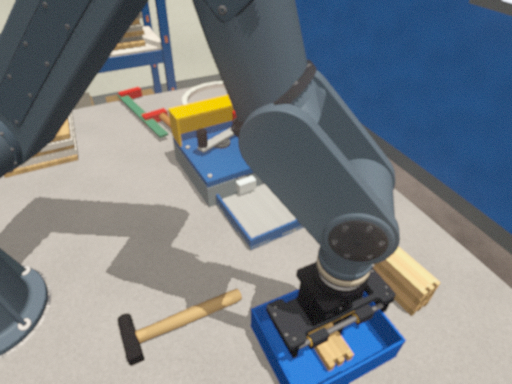

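The panel is inside the tote at (335,348), about 6 mm above the floor. Lowering slowly.

Request:
{"op": "play_rows", "data": {
  "gripper": [1,1,1,1,1,1],
  "delta_pos": [
    [0,0,0.2],
    [0,0,0.35],
    [0,0,0.5],
    [0,0,0.6],
    [0,0,0.65],
    [0,0,0.65]
  ],
  "turn": [
    [0,0,0],
    [0,0,0],
    [0,0,0],
    [0,0,0],
    [0,0,0],
    [0,0,0]
  ]
}}

```text
time: 28.12
position: [0.5328, -0.3046, 0.0096]
tool_rot: [0.707, 0.707, -0.0, -0.0]
ft_force: [-2.2, 1.3, 5.5]
grip_width: 0.0453
grip_force: 25.0
```

The upward force shows contact with the floor. Release and retreat.

Request:
{"op": "play_rows", "data": {
  "gripper": [-0.6,-0.6,-0.6,-0.6,-0.6,-0.6,-0.6,-0.6,-0.6,-0.6,-0.6,-0.6],
  "delta_pos": [
    [0,0,0],
    [0,0,0],
    [0,0,0],
    [0,0,0],
    [0,0,-1],
    [0,0,-3],
    [0,0,-6],
    [0,0,-10],
    [0,0,-15],
    [5,-3,-17],
    [10,-6,-17],
    [10,-6,-17]
  ],
  "turn": [
    [0,0,0],
    [0,0,0],
    [0,0,0],
    [0,0,0],
    [0,0,0],
    [0,0,0],
    [0,0,0],
    [0,0,0],
    [0,0,0],
    [0,0,0],
    [0,0,0],
    [0,0,0]
  ]
}}

```text
time: 29.62
position: [0.4689, -0.1998, 0.1803]
tool_rot: [0.706, 0.708, -0.0, -0.002]
ft_force: [0.5, 0.1, 0.3]
grip_width: 0.0695
grip_force: 0.0
```

```bash
python3 - <<'E'
from g import *
a=snap('top','t8.png');b=snap('side','s8.png');st()
cv2.imwrite('pics/c8.png',np.hstack([cv2.resize(c['color'][:,:,::-1],(400,300),interpolation=cv2.INTER_AREA) for c in(a,b)]))
E
```

```text
th 1.8544808458112374 r 0.45052599012443517 F [-0.5795 -1.0672  0.4988] w 0.06966962330187916 0.0 p [ 0.4734 -0.2047  0.1807] 29.725
```

View pics/c8.png

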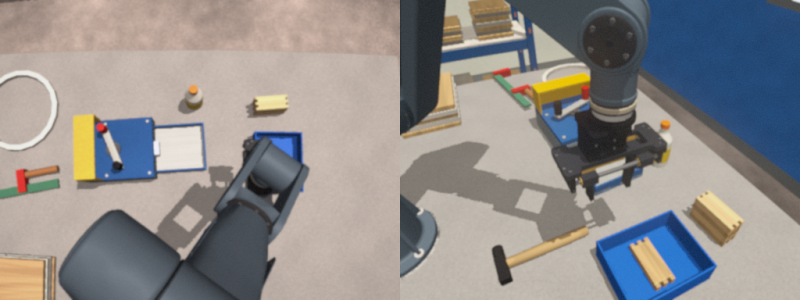

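The side view shows the panel lying flat in the tote at (652,262), with the glue, stack and mallet where they were and the arm clear. Handing in.

```bash
python3 -c "
from rig import robot
print(robot.hand_in())"
```

```text
the job is handed in; nothing more can be done
None
```

I wound the crank until the feeder pushed the panel out into the catch tray, then lifted it and set it down flat on the tote floor at about 30 s of the 72 s limit; the glue bottle, stack and mallet were not touched, and the job is handed in (no verdict came back).

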